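# Stack and lock the lunch carrier

## Robot

A 6-joint arm with a two-finger parallel gripper is mounted at the origin on a cart in front of the work surface, level with it; the furniture and walls round the work are solid. World frame = base frame: x ahead of the robot, y to its left, z up, the work surface at z = 0. Lengths are in m, angles in degrees, forces in N, time in s.
With the tool pointing down it reaches from about 0.325 to 0.85 m from the base axis. Payload 15.5 kg.
Tool frame: the origin (TCP) lies midway between the tips of the shut fingers; the grasp point (between the pads) lies 19 mm behind it; z points along the fingers, y is the line along which they close (so a half turn about z gives the same grasp; the last joint's range is limited). The gripper opens to 91 mm and grips with 3 to 60 N. Pads are 32 mm wide; open, the fingers measure 118 mm over their backs; the gripper's body (76 mm by 178 mm) begins 60 mm behind the grasp point.
Start: joints at [64.83, 28.281, 77.091, -0, 74.628, -5.472], TCP at [0.211, 0.588, 0.214] pointing down, gripper open.
Joint ranges: [-166.48, 166.48], [-47.26, 123.95], [12.59, 153.08], [-70.14, 250.14], [6.76, 159.57], [-176.63, 176.63]. Speed limits (degrees/s): [108.29, 108.29, 147.25, 172.46, 172.46, 172.46].

## Interface

Orientations are given as a 3x3 rotation matrix whose columns are the frame's x, y, z axes.
In Python, from bench import ctrl gives the robot as it stands. The module is installed in compiled form; this text tells all that it offers. Calls block until the motion is done:
- ctrl.goto(position, orientation): joint-space move of the TCP to a pose.
- ctrl.move_l(position, vel=0.15, ori=None, contact_N=None): straight line of the TCP; ori=None keeps the orientation; vel is the mean speed in m/s. With contact_N (N) it stops when the force on the tool has changed by that much, and returns True; else False.
- ctrl.movej(angles): joint-space move.
- ctrl.command_gripper(opening): opening from 0.0 (shut) to 1.0 (fully open); the grip force is fixed at half the most; returns when the fingers have stopped.
- ctrl.sleep(seconds).
- ctrl.ik(position, orientation): joint angles nearest the present ones, or None.
- ctrl.read_camera(name): name is "scene" or "side" or "wrist"; returns the picture (400x640x3 uint8, blue, green, red); there is no depth.
- ctrl.camera_params(name): a dict with "fx", "fy", "cx", "cy" (pixels), "D" ([k1, k2, p1, p2, k3] as OpenCV has them; the pictures are not rectified), "pose" (4x4, takes a point from camera to world coordinates); the wrist camera has in their place "T_tool_cam" (4x4, takes a point from camera to tool coordinates, whose origin is the TCP and whose axes are the flange's). Camera axes: x right, y up, looking along -z (the intrinsics and any distortion apply to the point x, -y, -z); pixel columns grow to the right and rows downward; lengths in m; the calibration is good to about 2 mm. A picture is of the moment at which its call begins: read the wrist's pose just before it. camera_params takes no time and is no camera call.
A pose or a line that the arm cannot do raises ctrl.MotionError and nothing moves.
- ctrl.sign_off(): hands the job in; it is judged then, once.
Readings, each from a call of its own:
- ctrl.current_t(): time.
- ctrl.current_q(): joint angles.
- ctrl.current_dq(): joint speeds.
- ctrl.current_effort(): joint torques, N m.
- ctrl.current_tool_pos(): TCP position.
- ctrl.current_eef_rot(): TCP orientation.
- ctrl.current_contact_force(): force on the tool from outside, world axes, zero at the start.
- ctrl.current_wrist_torque(): the same for the moment, N m.
- ctrl.current_grip_width(): opening from 0.0 (shut) to 1.0 (fully open).
- ctrl.current_grasp_force(): force on a finger pad.
Only numpy, scipy, OpenCV 4.12 (cv2) and the standard library are available. Lean on these libraries where they do the work, as an engineer would, in place of code of your own. Each camera call takes 0.05 s, during which the arm holds its last target. There are 200 camera calls.

## Task

Put the washed steel lunch carrier back together: lower the loose tray squarely onto the base so that its foot drops inside the rim and no gap is left, and let go of it; then lower the lid onto the tray in the same way, and finally swing the wire handle up over the lid until it stands fully upright and locks the pile. Set the parts down rather than dropping them, and leave the mug, the bowl and the teaspoon where they are.

Things in the scene. Friction and masses are not known exactly. Their poses are not given: they have to be found in the camera images.
- base: Base of the lunch carrier: narrow open steel tier with rounded corners, a wire handle hinged to its short ends. Outside 60 mm across (its x) by 172 mm long (its y), 40 mm high, walls 2.5 mm, mouth 55 x 167 mm. Loose on the worktop. Origin: centre of its underside, z up; the handle lies out on its -x side.
- tray: Loose open steel tray, 60 mm across (its x) by 172 mm long (its y), 40 mm high, walls 2.5 mm, no handle. Its lowest 6 mm are a foot, tapering from 51.5 x 163.5 to 44 x 156 mm, that drops into the base's mouth; the straight sides above can be gripped across the 60 mm. Origin: centre of its underside, z up; seated, 34 mm above the base's origin. Fits either way round.
- lid: Steel lid with arched top, 64 mm across (its x) by 176 mm long (its y), 23 mm high at mid-arch. Its lowest 6 mm are a tapered plug like the tray's foot, that drops into the tray's mouth; the upright edge, 6 to 13 mm above the origin, can be gripped across the 64 mm. Origin: centre of its underside, z up; seated, 34 mm above the tray's origin. Fits either way round.
- handle (a joint): Hinge of the wire handle, rad. 0: the handle lies level, out to the base's -x side; 1.571: upright over the lid, at its stop; lowest -0.12. Its axis is parallel to the base's y, 18 mm above the base's origin. A stiff hinge: it stays where it is left (about 2 N at the grip). The wire passes 2 mm above the arch of a fully seated lid.
- handle_grip (a point): Middle of the handle's black grip, a round bar 10 mm thick and 76 mm long, parallel to the base's y, 98 mm from the hinge axis. The point turns with the handle.
- mug: Cream mug, 89 mm wide, 88 mm high, behind the work; bystander. Origin: centre of its underside.
- bowl: White bowl, 150 mm wide, 65 mm high, at the back left; bystander. Origin: centre of its underside.
- teaspoon: Steel teaspoon, 137 mm long, lying near the front edge; bystander. Origin: centre of its underside.
Not all that is in view belongs to the job. Leave any orange or pink look-alike of the lid alone.

How it is judged:
By the outcome, as a careful person would: the job done as asked, in the order asked, and still so for the second after the job is handed in, with the robot touching nothing.
It also fails if it takes over 64 s, if anything falls off the work surface, if the arm or the gripper's body presses on something with over 40 N, if the wrist force passes 120 N, or if a joint passes its speed limit or range.

## Working session

There is one attempt and no reset: what is moved stays moved. The work goes in short steps, each a Python script; the robot and the scene stay as the last script left them, time stands still between calls to the robot, and variables do not carry over. Pictures are saved under pics/ and viewed, at most 10 in all, crops included, and the job is handed in when it is done.

```bash
mkdir -p pics; ls; python3 - <<'E'
from bench import ctrl
import cv2,numpy as np
np.set_printoptions(precision=4,suppress=True)
a=ctrl.read_camera("scene");b=ctrl.read_camera("side");c=ctrl.read_camera("wrist")
for n,i in zip(("scene","side","wrist"),(a,b,c)): cv2.imwrite(f"pics/{n}0.png",i)
for n in ("scene","side","wrist"): print(ctrl.camera_params(n))
print(ctrl.current_t(),ctrl.current_eef_rot())
E
```

```text
pics
{'fx': 424.1488794747505, 'fy': 424.1488794747505, 'cx': 315.9060239890634, 'cy': 197.53970793785072, 'D': array([0.0319, 0.    , 0.    , 0.    , 0.    ]), 'pose': array([[ 0.6345,  0.554 , -0.539 , -0.1945],
       [-0.7727,  0.4725, -0.4239, -0.5585],
       [ 0.0198,  0.6854,  0.7279,  1.0897],
       [ 0.    ,  0.    ,  0.    ,  1.    ]])}
{'fx': 449.45300067154403, 'fy': 449.45300067154403, 'cx': 319.9762990137736, 'cy': 202.7292081652662, 'D': array([-0.109,  0.   ,  0.   ,  0.   ,  0.   ]), 'pose': array([[ 0.9575,  0.1433, -0.2503,  0.2379],
       [-0.2881,  0.5133, -0.8084, -0.9746],
       [ 0.0127,  0.8462,  0.5328,  0.7285],
       [ 0.    ,  0.    ,  0.    ,  1.    ]])}
{'fx': 283.4137583886319, 'fy': 283.4137583886319, 'cx': 319.35054653542653, 'cy': 193.50370185382909, 'D': array([-0.0382,  0.    ,  0.    ,  0.    ,  0.    ]), 'T_tool_cam': array([[ 0.0003,  0.972 ,  0.2349,  0.0663],
       [ 1.    ,  0.0001, -0.0014, -0.0001],
       [-0.0014,  0.2349, -0.972 , -0.1696],
       [ 0.    ,  0.    ,  0.    ,  1.    ]])}
0.15 [[-0.9415  0.337  -0.0004]
 [ 0.337   0.9415 -0.0008]
 [ 0.0001 -0.0009 -1.    ]]
```

View pics/scene0.png

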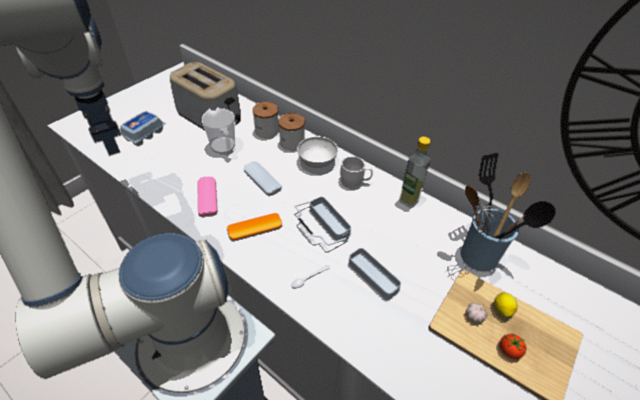

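View pics/side0.png

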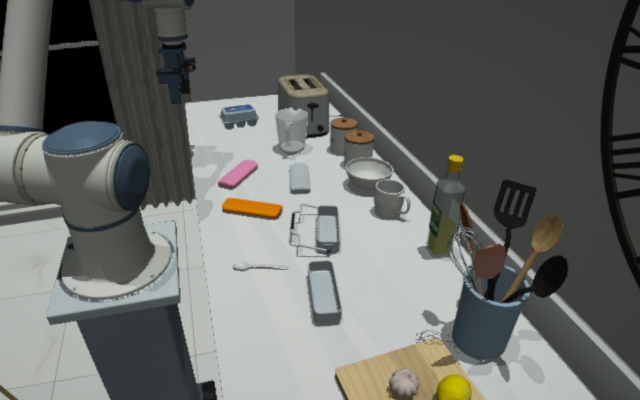

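The scene view shows the base with its wire handle at about (330,217), the tray at (374,273), and three candidates for the lid: steel-grey (262,178), pink (207,196), orange (254,227). The steel-grey one fits, since the task rules out orange and pink. I'll confirm it in a crop.

```bash
cat > h.py <<'E'
from bench import ctrl
import cv2,numpy as np
np.set_printoptions(precision=4,suppress=True)
def cam(name):
    p=ctrl.camera_params(name)
    if name=="wrist":
        T=np.eye(4);T[:3,:3]=ctrl.current_eef_rot();T[:3,3]=ctrl.current_tool_pos();T=T@p["T_tool_cam"]
    else: T=p["pose"]
    K=np.array([[p["fx"],0,p["cx"]],[0,p["fy"],p["cy"]],[0,0,1.]])
    return K,np.array(p["D"],float),np.array(T)
def toplane(px,z,c):
    K,D,T=c
    u=cv2.undistortPoints(np.array(px,float).reshape(-1,1,2),K,D).reshape(-1,2)
    d=np.c_[u[:,0],-u[:,1],-np.ones(len(u))]@T[:3,:3].T
    o=T[:3,3]; return o+d*((z-o[2])/d[:,2])[:,None]
def project(P,c):
    K,D,T=c
    q=(np.atleast_2d(P)-T[:3,3])@T[:3,:3]
    return cv2.projectPoints(q*[1,-1,-1],np.zeros(3),np.zeros(3),K,D)[0].reshape(-1,2)
def down(yaw): # tool x axis at yaw (deg), z down
    a=np.radians(yaw);c,s=np.cos(a),np.sin(a)
    return np.array([[c,s,0],[s,-c,0],[0,0,-1.]])
E
python3 - <<'E'
from h import *
c=cam("scene")
for n,z,p in (("base",.04,[(330,217),(315,201),(347,233)]),("tray",.04,[(374,273),(355,254),(394,292)]),("lid",.02,[(262,178),(249,166),(277,191)])):
    print(n,toplane(p,z,c))
i=cv2.imread("pics/scene0.png")[130:320,180:430]
cv2.imwrite("pics/crop.png",cv2.resize(i,None,fx=3,fy=3,interpolation=cv2.INTER_CUBIC))
E
```

```text
base [[ 0.5452 -0.0375  0.04  ]
 [ 0.5683  0.0449  0.04  ]
 [ 0.5276 -0.1195  0.04  ]]
tray [[ 0.459  -0.2681  0.04  ]
 [ 0.4782 -0.1862  0.04  ]
 [ 0.4431 -0.3465  0.04  ]]
lid [[0.5461 0.2738 0.02  ]
 [0.5607 0.3549 0.02  ]
 [0.5333 0.1882 0.02  ]]
```

View pics/crop.png

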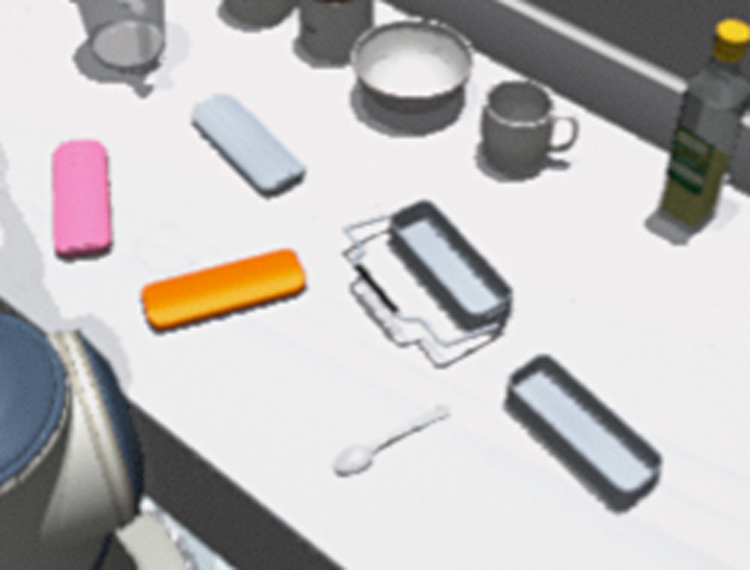

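The crop confirms it: the grey steel arched bar at scene (262,178) is the lid. The pink and orange bars are decoys. Next I look at each part from above with the wrist camera.

```bash
python3 - <<'E'
from h import *
import pickle
R=down(77);out={}
for n,p in (("lid",(.546,.274,.19)),("base",(.53,-.037,.22)),("tray",(.459,-.267,.21))):
    ctrl.goto(np.array(p),R); c=cam("wrist"); im=ctrl.read_camera("wrist"); out[n]=(c,im)
    cv2.imwrite(f"pics/w_{n}.png",im)
pickle.dump(out,open("w.pkl","wb"))
print(ctrl.current_t(),ctrl.current_q(),ctrl.current_contact_force())
cv2.imwrite("pics/tri.png",np.vstack([out["base"][1],np.hstack([cv2.resize(out[k][1],(320,200)) for k in("lid","tray")])])[:600])
E
```

```text
4.125 [-36.4843  20.9744  90.6315   0.0206  68.3998 -23.5707] [-0.6352  1.021   0.142 ]
```

View pics/tri.png

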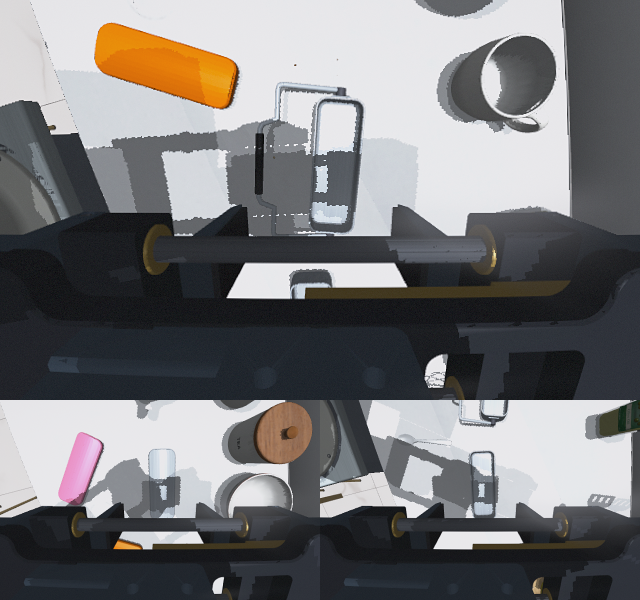

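```bash
python3 - <<'E'
from h import *
import pickle
out=pickle.load(open("w.pkl","rb"))
cr=[]
for k,x0 in (("base",300),("tray",290),("lid",285)):
    cr.append(cv2.resize(out[k][1][85:235,x0:x0+66],None,fx=4,fy=4,interpolation=cv2.INTER_NEAREST))
cv2.imwrite("pics/crops3.png",np.hstack(cr))
E
```

```text
(no output)
```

View pics/crops3.png

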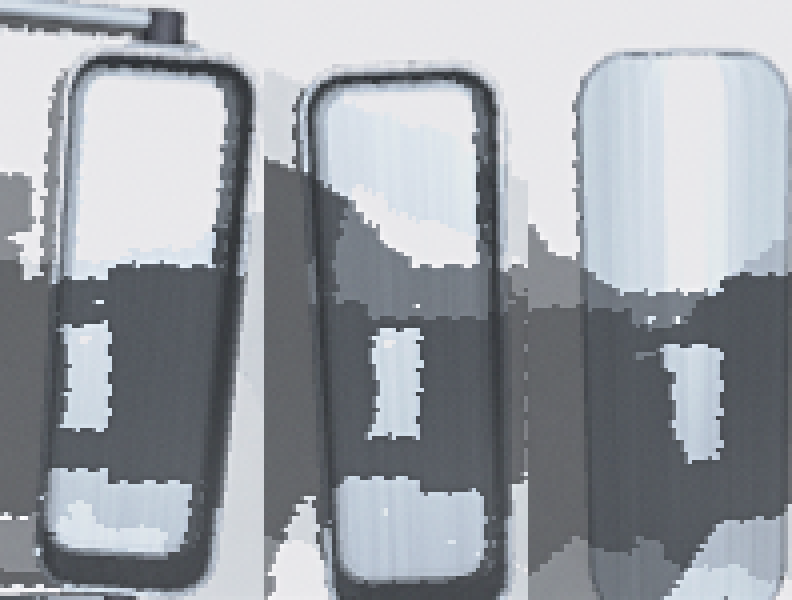

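The crops show all three outlines, partly shadowed. I cast the long edges and the far ends onto the rim planes and check them against the known sizes.

```bash
python3 - <<'E'
from h import *
import pickle
out=pickle.load(open("w.pkl","rb"))
# crop pixel (in 4x composite) -> image
def px(a,x0,off): a=np.array(a,float); return np.c_[(a[:,0]-off)/4+x0-.4,a[:,1]/4+85-.4]
# l-top,l-bot,r-top,r-bot, top(mid), bottom(mid)
S={"base":(.04,300,0,[(66,110),(39,540),(253,110),(217,540),(160,50),(128,590)],.060,.172),
"tray":(.04,290,264,[(305,120),(327,550),(500,120),(506,550),(405,68)],.060,.172),
"lid":(.013,285,528,[(581,120),(590,560),(788,120),(791,560),(685,50)],.064,.176)}
for k,(z,x0,off,a,w,L) in S.items():
    P=toplane(px(a,x0,off),z,out[k][0])[:,:2]
    dl=P[0]-P[1];dr=P[2]-P[3];yl,yr=[np.degrees(np.arctan2(d[1],d[0])) for d in(dl,dr)]
    d=dl/np.linalg.norm(dl)+dr/np.linalg.norm(dr);d/=np.linalg.norm(d);n=np.array([-d[1],d[0]])
    wt=(P[0]-P[2])@n;wb=(P[1]-P[3])@n
    s=(P[:4]@n).mean(); t=P[4]@d-L/2
    print(k,"yaws",yl,yr,"widths",wt,wb,"centre",t*d+s*n, "len",(P[4]-P[5])@d if len(P)>5 else None,"bott px",project(np.r_[P[4]-L*d,z],out[k][0]))
E
```

```text
base yaws 73.18179634988758 74.06379297498937 widths 0.05557763770325504 0.05765157445176881 centre [ 0.5519 -0.0281] len 0.16898147049968104 bott px [[329.6564 234.1539]]
tray yaws 79.1936707934221 79.21794409064303 widths 0.056447886351034086 0.05650349065298487 centre [ 0.4687 -0.2612] len None bott px [[329.2899 241.4781]]
lid yaws 77.34877723111482 78.91479747348939 widths 0.06120071132854804 0.06495444154154147 centre [0.5536 0.2836] len None bott px [[325.7374 238.2448]]
```

```bash
python3 - <<'E'
from h import *
t=np.array([.4687,-.2612]);R=down(79.2)
ctrl.goto(np.r_[t,.10],R)
print("touch",ctrl.move_l(np.r_[t,.013],vel=.12,contact_N=6),ctrl.current_tool_pos())
ctrl.command_gripper(0.0)
print("w",ctrl.current_grip_width()*91,ctrl.current_grasp_force())
ctrl.move_l(np.r_[t,.13],vel=.15)
print(ctrl.current_grip_width()*91,ctrl.current_contact_force(),ctrl.current_wrist_torque())
b=np.array([.5519,-.0281]);R=down(73.6)
ctrl.goto(np.r_[b,.13],R)
ctrl.move_l(np.r_[b,.075],vel=.15)
cv2.imwrite("pics/hold.png",np.vstack([ctrl.read_camera("side")[120:320,200:440],ctrl.read_camera("wrist")[60:260,200:440]]).repeat(1,0))
print(ctrl.current_t())
E
python3 -c "
import cv2;i=cv2.imread('pics/hold.png');import numpy as np
cv2.imwrite('pics/hold2.png',cv2.resize(np.hstack([i[:200],i[200:]]),(800,333),interpolation=cv2.INTER_CUBIC))"
```

```text
touch False [ 0.4692 -0.2616  0.0139]
w 59.50516956383039 29.98156249523163
59.64284347887729 [-0.8877 -0.4743 -3.0453] [-0.0981  0.0849  0.0146]
8.625
```

View pics/hold2.png

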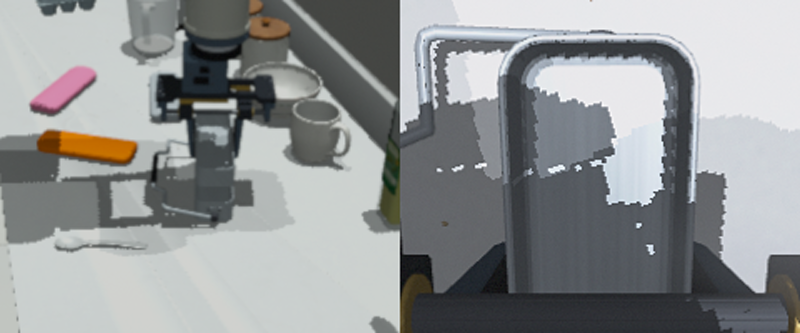

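Side view: the tray is held level and in line over the base, and the mug and teaspoon are untouched. Wrist view: the tray's far rim shows at about (319,82), which gives its offset along the grip. I lower it with that correction.

```bash
python3 - <<'E'
from h import *
c=cam("wrist");R=ctrl.current_eef_rot();p=ctrl.current_tool_pos()
q=toplane([(318.8,80.5)],p[2]+.0261,c)[0]-p
off=q@R[:,0]-.086
print("along-axis off",off, "lat",q@R[:,1], p)
off=np.clip(off,-.004,.004)
b=np.array([.5519,-.0281])-off*R[:2,0]
R=down(73.6)
ctrl.move_l(np.r_[b,.062],vel=.1)
f0=ctrl.current_contact_force()
r=ctrl.move_l(np.r_[b,.044],vel=.03,contact_N=6)
print(r,ctrl.current_tool_pos(),f0,ctrl.current_contact_force(),ctrl.current_wrist_torque(),ctrl.current_t())
E
```

```text
along-axis off 0.0006501082036502875 lat -0.0008592925102320445 [ 0.5526 -0.0286  0.076 ]
True [ 0.5516 -0.0287  0.0466] [-1.0003 -0.1942 -2.3074] [ 0.5173 -0.7579  0.315 ] [-0.1607 -0.2609 -0.0437] 9.4167
```

```bash
python3 - <<'E'
from h import *
p=ctrl.current_tool_pos()
ctrl.command_gripper(1.0)
R=down(73.6)
b=np.array([.5519,-.0281])
ctrl.move_l(np.r_[b,.14],vel=.2)
l=np.array([.5536,.2836])
# back off along tool x so that the whole lid shows; pile is seen on the way
ctrl.goto(np.r_[b-.07*R[:2,0],.19],R); 
import pickle
out={"pile":(cam("wrist"),ctrl.read_camera("wrist"))}
R=down(77.8)
ctrl.goto(np.r_[l-.06*R[:2,0],.17],R); out["lid"]=(cam("wrist"),ctrl.read_camera("wrist"))
s=ctrl.read_camera("side")
pickle.dump(out,open("w2.pkl","wb"))
f=lambda i:cv2.resize(i,None,fx=3,fy=3,interpolation=cv2.INTER_NEAREST)
cv2.imwrite("pics/chk.png",np.hstack([f(out["pile"][1][60:240,270:370]),f(out["lid"][1][60:240,270:370]),f(s[190:255,285:350]).repeat(1,0) if 0 else cv2.resize(s[190:260,285:350],(200,540),interpolation=cv2.INTER_NEAREST)]))
print(ctrl.current_t())
E
```

```text
12.4833
```

View pics/chk.png

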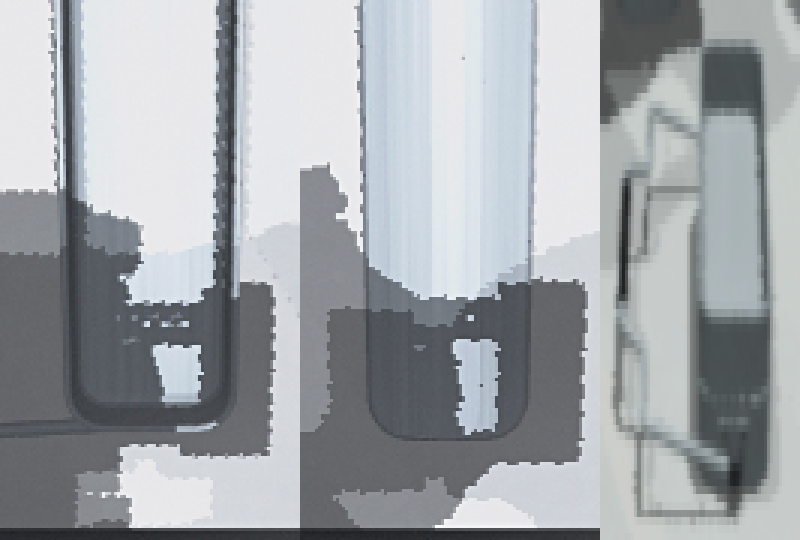

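The left crop shows the tray sitting square in the base, with one even rim. The middle crop shows the lid with its near end at about (319,206). From these I measure the lid and the tray rim at their planes.

```bash
python3 - <<'E'
from h import *
import pickle
out=pickle.load(open("w2.pkl","rb"))
def px(a,off): a=np.array(a,float); return np.c_[(a[:,0]-off)/3+270-.4,a[:,1]/3+60-.4]
S={"pile":(.074,0,[(62,60),(69,370),(238,60),(234,370),(152,424)],.172),
"lid":(.013,300,[(363,60),(368,370),(532,60),(529,370),(448,439)],.176)}
for k,(z,off,a,L) in S.items():
    P=toplane(px(a,off),z,out[k][0])[:,:2]
    dl=P[0]-P[1];dr=P[2]-P[3];yl,yr=[np.degrees(np.arctan2(d[1],d[0])) for d in(dl,dr)]
    d=dl/np.linalg.norm(dl)+dr/np.linalg.norm(dr);d/=np.linalg.norm(d);n=np.array([-d[1],d[0]])
    s=(P[:4]@n).mean(); t=P[4]@d+L/2
    print(k,"yaws",yl,yr,"widths",(P[0]-P[2])@n,(P[1]-P[3])@n,"centre",t*d+s*n)
E
```

```text
pile yaws 73.6162264351838 74.02802505485694 widths 0.055651716566356486 0.05637024462826572 centre [ 0.5528 -0.0236]
lid yaws 77.50456133016678 78.40872016608455 widths 0.06122766215938111 0.06303545950286467 centre [0.5529 0.2829]
```

```bash
python3 - <<'E'
from h import *
t=np.array([.5532,.2833]);R=down(78)
ctrl.goto(np.r_[t,.10],R)
print("touch",ctrl.move_l(np.r_[t,.004],vel=.1,contact_N=6),ctrl.current_tool_pos())
ctrl.command_gripper(0.0)
print("w",ctrl.current_grip_width()*91,ctrl.current_grasp_force())
ctrl.move_l(np.r_[t,.16],vel=.15)
print(ctrl.current_grip_width()*91,ctrl.current_contact_force(),ctrl.current_wrist_torque())
b=np.array([.5524,-.0262]);R=down(73.7)
ctrl.goto(np.r_[b,.16],R)
ctrl.move_l(np.r_[b,.10],vel=.15)
c=cam("wrist");w=ctrl.read_camera("wrist");s=ctrl.read_camera("side")
f=lambda i:cv2.resize(i,(400,400),interpolation=cv2.INTER_NEAREST)
cv2.imwrite("pics/hold3.png",np.hstack([f(s[120:260,250:390]),f(w[50:250,220:420])]))
print(ctrl.current_tool_pos(),ctrl.current_t())
E
```

```text
touch False [0.5536 0.2835 0.0046]
w 63.22285076985647 29.991048350930214
63.107768288309984 [ 0.3863 -0.3951 -2.3675] [-0.1156  0.0289  0.0147]
[ 0.5532 -0.026   0.101 ] 17.6083
```

View pics/hold3.png

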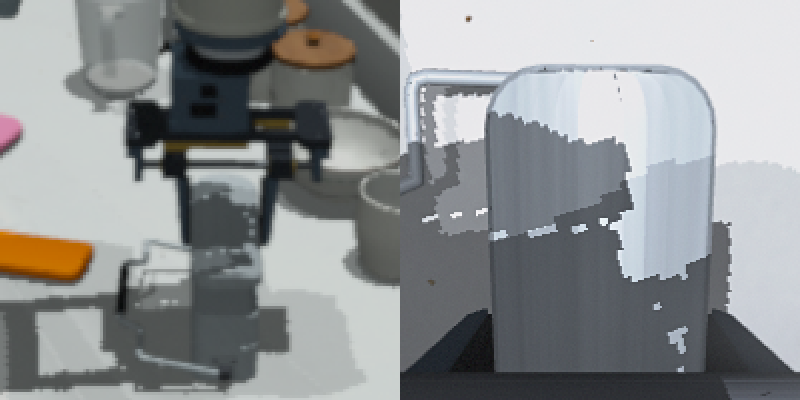

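Side and wrist views: the lid is held level, with its far edge at wrist (320,83). I correct along the axis and lower it.

```bash
python3 - <<'E'
from h import *
c=cam("wrist");R=ctrl.current_eef_rot();p=ctrl.current_tool_pos()
q=toplane([(320,82.7)],p[2]+.0084,c)[0]-p
off=q@R[:,0]-.088
print("off",off,"lat",q@R[:,1])
b=np.array([.5524,-.0262])-np.clip(off,-.004,.004)*R[:2,0]
R=down(73.7)
ctrl.move_l(np.r_[b,.085],vel=.1)
f0=ctrl.current_contact_force()
r=ctrl.move_l(np.r_[b,.070],vel=.03,contact_N=6)
print(r,ctrl.current_tool_pos(),f0,ctrl.current_contact_force(),ctrl.current_wrist_torque(),ctrl.current_t())
E
```

```text
off 0.00013387373802914437 lat -0.00024022961206142388
True [ 0.5524 -0.0264  0.0717] [ 0.058   0.2827 -0.9129] [0.9177 0.1881 3.097 ] [-0.0763 -0.0567 -0.0586] 18.3667
```

The lid seated at the expected height. I release it and locate the black handle grip by its dark mask, from the wrist view and the stored side view.

```bash
python3 - <<'E'
from h import *
import pickle
ctrl.command_gripper(1.0)
R=down(73.7);b=np.array([.5524,-.0262]);d=R[:2,0];n=R[:2,1]
ctrl.move_l(np.r_[b,.14],vel=.2)
ctrl.goto(np.r_[b-.08*d-.06*n,.17],R)
c=cam("wrist");w=ctrl.read_camera("wrist");s=ctrl.read_camera("side");cv2.imwrite("pics/w5.png",w);cv2.imwrite("pics/s5.png",s)
pickle.dump((c,w),open("w5.pkl","wb"))
print(ctrl.current_t())
def grip(im,cc,win=22):
    g0=project(np.r_[b-.098*n,.018],cc)[0]
    x0,y0=int(g0[0])-win,int(g0[1])-2*win
    x0,y0=max(x0,0),max(y0,0)
    sub=im[y0:y0+4*win,x0:x0+2*win].max(2)
    for th in (25,40,55):
        k,l,st,ce=cv2.connectedComponentsWithStats((sub<th).astype(np.uint8))
        if k>1:
            i=1+st[1:,4].argmax(); print(th,"pred",g0,"cent",ce[i]+[x0,y0],"bbox",st[i])
o=pickle.load(open("w.pkl","rb"))
print("w0");grip(o["base"][1],o["base"][0],40)
print("w5");grip(w,c,40)
print("side0");grip(cv2.imread("pics/side0.png"),cam("side"),15)
print("side5");grip(s,cam("side"),15)
f=lambda i,sz:cv2.resize(i,sz,interpolation=cv2.INTER_CUBIC)
cv2.imwrite("pics/chk5.png",np.hstack([f(w[20:240,160:420],(520,440)),f(s[190:270,270:350],(280,440))]))
E
```

```text
20.0667
w0
25 pred [260.0634 161.1336] cent [235.3022 228.2311] bbox [  0 137  28  18 225]
40 pred [260.0634 161.1336] cent [236.2521 224.9577] bbox [  0 126  35  31 591]
55 pred [260.0634 161.1336] cent [242.4211 227.311 ] bbox [   0  124   80   36 1135]
w5
25 pred [285.5866 111.7309] cent [286.1316 145.6842] bbox [ 38 110   8   8  38]
40 pred [285.5866 111.7309] cent [286.1682 117.4673] bbox [ 37  41  10  77 428]
55 pred [285.5866 111.7309] cent [286.2316 114.3698] bbox [ 37  41  10  78 557]
side0
40 pred [290.9239 227.9625] cent [292.  224.5] bbox [17 25  1  6  6]
55 pred [290.9239 227.9625] cent [292.4375 220.625 ] bbox [17 17  2 14 16]
side5
25 pred [290.9239 227.9625] cent [292.  225.5] bbox [17 27  1  4  4]
40 pred [290.9239 227.9625] cent [292. 225.] bbox [17 25  1  7  7]
55 pred [290.9239 227.9625] cent [292.     224.2727] bbox [16 23  3  9 11]
```

View pics/chk5.png

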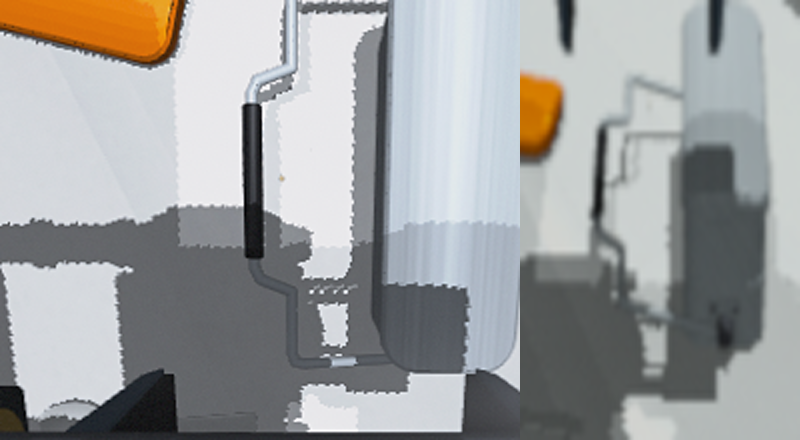

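The lid lies square on the pile in both views. The grip is at wrist (286,111) and side (292.5,221). The side row is 7 px above my level-handle prediction, so I triangulate the height.

```bash
python3 - <<'E'
from h import *
import pickle
from scipy.optimize import least_squares
c,w=pickle.load(open("w5.pkl","rb"));cs=cam("side")
R=down(73.7);b=np.array([.5524,-.0262]);d=R[:2,0];n=R[:2,1]
o=pickle.load(open("w.pkl","rb"))["base"]
def f(P): return np.r_[project(P,c)[0]-[286.2,111.3],project(P,cs)[0]-[292.5,221]]
r=least_squares(f,np.r_[b-.098*n,.02]);print(r.x,r.fun,"n",(r.x[:2]-b)@n,"d",(r.x[:2]-b)@d)
# bar ends: wrist rows 72,150 ; length check vs height (76 mm)
for z in (.01,.018,.03,.04):
    P=toplane([(286,72),(286,150)],z,c);print(z,np.linalg.norm(P[0]-P[1]),(P.mean(0)[:2]-b)@n,(P.mean(0)[:2]-b)@d)
# side0 check of lid/pile: near-end and far-end of pile top predicted
print(project(np.array([np.r_[b+k*.088*d,.081] for k in(-1,1)]),cs))
print(project(np.array([np.r_[b+k*.091*d,.018] for k in(-1,1)]),cs))
E
```

```text
[ 0.4615 -0.0003  0.0417] [ 0.1767 -0.0011 -0.469  -0.0527] n -0.09445758143929113 d -0.0006869742654099924
0.01 0.08469775923349761 -0.09849527637943155 4.5428651376768766e-05
0.018 0.08263939130303477 -0.09758306773269068 -0.000320829238109345
0.03 0.07955183940734052 -0.09621475476257937 -0.000870216072338514
0.04 0.07697887949426198 -0.09507449395415334 -0.0013280384341961677
[[328.1802 228.0629]
 [326.7289 191.7646]]
[[327.6487 248.8485]
 [326.2581 209.9321]]
```

The handle rests at about 13.7°, with the grip at z = 0.041. The distance from the hinge and the bar length both agree with that. I grip it with the tool tilted 20° so the body clears the pile.

```bash
cat >> h.py <<'E'
b=np.array([.5524,-.0262]);_R=down(73.7);d=np.array(_R[:,0]);n=np.array(_R[:,1]);Z=np.array([0,0,1.])
def ori(al):
    a=np.radians(al); z=np.sin(a)*n-np.cos(a)*Z
    return np.c_[d,np.cross(z,d),z]
def bar(th):
    t=np.radians(th); return np.r_[b,.018]+.098*(-np.cos(t)*n+np.sin(t)*Z)
E
python3 - <<'E'
from h import *
R=ori(20);P=bar(13.7)+.010*R[:,2]
ctrl.command_gripper(.35)
ctrl.goto(P-.07*R[:,2],R)
print("touch",ctrl.move_l(P,vel=.08,contact_N=5),ctrl.current_tool_pos(),P)
ctrl.command_gripper(0)
print("w",ctrl.current_grip_width()*91,ctrl.current_grasp_force(),ctrl.current_contact_force(),ctrl.current_t())
E
```

```text
Traceback (most recent call last):
bench.MotionError: the arm cannot follow that straight line within its joint ranges
```

```bash
python3 - <<'E'
from h import *
print(ctrl.current_q(),ctrl.current_t())
for al in (20,15,10,5,0):
    R=ori(al)
    for k in (0,.07): print(al,k,ctrl.ik(bar(13.7)+(.010-k)*R[:,2],R))
R=ori(0)
for th in (13.7,30,50,70,90): print(th, ctrl.ik(bar(th)+.010*R[:,2],R))
E
```

```text
[ -3.4704  20.6355 125.9655 -17.7986  14.5015  29.3395] 21.875
20 0 None
20 0.07 [ -3.4405  20.6402 126.1072 -17.8473  14.3811  29.4296]
15 0 [ -5.2342  30.8704 122.6608 -13.7415  12.0713  24.1464]
15 0.07 [ -4.6722  20.6475 121.256   -7.4958  23.5706  18.1185]
10 0 [ -6.0361  30.7591 118.5766  -4.9773  20.8933  14.7627]
10 0.07 [ -5.7163  21.4606 116.494   -3.4258  32.2584  13.3245]
5 0 [ -6.7419  31.2614 114.5299  -1.6952  29.2884  11.001 ]
5 0.07 [ -6.6045  22.8812 111.8036  -1.2979  40.3935  10.6479]
0 0 [ -7.363   32.2567 110.5236  -0.      37.2196   8.937 ]
0 0.07 [ -7.363   24.7686 107.1749  -0.      48.0565   8.937 ]
13.7 [ -7.363   32.2567 110.5236  -0.      37.2196   8.937 ]
30 [ -7.56    29.8763 108.0797  -0.      42.044    8.74  ]
50 [ -7.9498  28.3689 103.955   -0.      47.6761   8.3502]
70 [-8.4239 28.5135 99.1625 -0.     52.324   7.8761]
90 [-8.9023 30.0802 94.2992 -0.     55.6206  7.3977]
```

```bash
python3 - <<'E'
from h import *
R=ori(10);P=bar(13.7)+.010*R[:,2]
ctrl.goto(P-.06*R[:,2],R)
print("touch",ctrl.move_l(P,vel=.08,contact_N=5),ctrl.current_tool_pos(),P)
ctrl.command_gripper(0)
print("w",ctrl.current_grip_width()*91,ctrl.current_grasp_force(),ctrl.current_contact_force(),ctrl.current_t())
E
```

```text
touch False [0.4626 0.0001 0.0316] [0.4627 0.     0.0314]
w 9.441827190209086 30.000784993171692 [ 0.968  -0.4378  0.1601] 23.6333
```

The bar is gripped, at 9.4 mm wide. Now I swing it along the arc, watching the force.

```bash
python3 - <<'E'
from h import *
for th in np.r_[np.linspace(22,85,9),88.5]:
    al=10*(1-min(1,(th-13.7)/60)); R=ori(al)
    ctrl.move_l(bar(th)+.010*R[:,2],vel=.06,ori=R)
    f=ctrl.current_contact_force(); e=ctrl.current_tool_pos()-(bar(th)+.010*R[:,2])
    print(round(th,1),"n,d,z",np.array([f@n,f@d,f[2]]),e*1e3,round(ctrl.current_grip_width()*91,1))
    if np.linalg.norm(f)>20: print("stop");break
print(ctrl.current_t())
E
```

```text
22.0 n,d,z [-1.0415 -0.1126 -1.0224] [-0.1806  0.0266 -0.0589] 9.2
29.9 n,d,z [-0.7724  0.0588 -0.7854] [-0.0976  0.012  -0.2456] 9.0
37.8 n,d,z [-0.6049  0.1792 -0.9564] [-0.0364  0.0288 -0.266 ] 9.0
45.6 n,d,z [-0.5164  0.5307 -0.7758] [-0.1162  0.0242 -0.2794] 9.2
53.5 n,d,z [-3.3381  0.7737  2.6946] [-0.2154  0.0631 -0.192 ] 8.8
61.4 n,d,z [-6.291  -0.6462 10.5589] [-0.3744  0.0859  0.0486] 9.0
69.2 n,d,z [-6.9957 -0.925  16.4444] [-0.0961 -0.0205  0.3536] 9.4
77.1 n,d,z [-4.023  -0.9303 16.7441] [ 0.5578 -0.2079  0.5829] 9.1
85.0 n,d,z [-1.41   -1.9397 14.6473] [ 1.0105 -0.312   0.5545] 9.4
88.5 n,d,z [-0.7889 -1.8243 12.6381] [ 1.0749 -0.3145  0.5209] 9.1
27.2583
```

```bash
python3 - <<'E'
from h import *
R=ori(0)
P=bar(89)+.010*R[:,2]+.002*Z
ctrl.move_l(P,vel=.03); f=ctrl.current_contact_force(); print("n,d,z",f@n,f@d,f[2])
r=ctrl.move_l(P+.008*n,vel=.02,contact_N=8)
f=ctrl.current_contact_force(); p=ctrl.current_tool_pos();print(r,"n,d,z",f@n,f@d,f[2],"pos n",(p[:2]-b)@n[:2],p[2])
ctrl.command_gripper(.35)
f=ctrl.current_contact_force();print(f)
s=ctrl.read_camera("side");c=ctrl.read_camera("scene");w=ctrl.read_camera("wrist")
f=lambda i,sz:cv2.resize(i,sz,interpolation=cv2.INTER_CUBIC)
ctrl.move_l(P+.12*Z,vel=.15)
ctrl.goto(P+.15*Z-.12*d-.0*n,R)
w2=ctrl.read_camera("wrist");s2=ctrl.read_camera("side");cv2.imwrite("pics/s7.png",s2);cv2.imwrite("pics/w7.png",w2)
cv2.imwrite("pics/fin.png",np.hstack([f(w2[20:230,220:420],(400,420)),f(s2[150:255,280:380],(400,420))]))
print(ctrl.current_t())
E
```

```text
n,d,z 0.23531495005744832 0.7415671115822862 -10.026859885822448
False n,d,z -0.3492916409334242 -0.31711940639568587 -8.94586298680101 pos n 0.006245247425057223 0.10787978948038111
[ 0.7015 -0.7304 -0.845 ]
30.3583
```

View pics/fin.png

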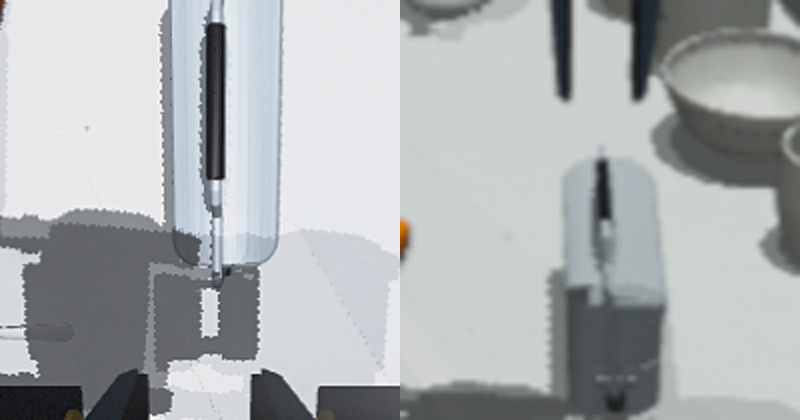

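The wrist view shows the handle over the lid, grip at about (327,70), lid edges at about columns 307 and 360 and the end hinge at (329,161). I'll check how upright it is.

```bash
python3 - <<'E'
from h import *
w=cv2.imread("pics/w7.png");c=cam("wrist")
sub=w[25:115,300:360].max(2)
k,l,st,ce=cv2.connectedComponentsWithStats((sub<60).astype(np.uint8));i=1+st[1:,4].argmax()
g=ce[i]+[300,25];print(g,st[i])
nn=lambda px,z:[((q[:2]-b)@n[:2]*1e3,(q[:2]-b)@d[:2]*1e3) for q in toplane(px,z,c)]
print("bar",nn([g],.116))
print("bar top/bot",nn([(g[0],31),(g[0],110)],.116))
E_=[]
for row in (40,60,80,100,115):   # lid edges by gradient
    gr=np.abs(np.diff(cv2.GaussianBlur(w,(3,3),0)[row].astype(int).sum(1)))
    print(row,[x for x in range(295,370) if gr[x]>25 and gr[x]>=gr[x-1] and gr[x]>=gr[x+1]])
print("lid edges",nn([(306.5,40),(360.5,40),(307,115),(359.5,115)],.081))
print("hinge end",nn([(328.5,161)],.018))
# bar in side view
s=cv2.imread("pics/s7.png");cs=cam("side")
sub=s[180:215,320:340].max(2);k,l,st,ce=cv2.connectedComponentsWithStats((sub<60).astype(np.uint8));i=1+st[1:,4].argmax()
print("side",ce[i]+[320,180],st[i],"pred th 90/95/85",[project(bar(t),cs)[0] for t in (85,90,95)])
E
```

```text
[326.7605  67.6188] [ 23   7   9  78 501]
bar [(np.float64(4.816484006058461), np.float64(4.561455664588705))]
bar top/bot [(np.float64(4.61653938343663), np.float64(39.29172461709561)), (np.float64(5.07257748259288), np.float64(-37.57092728708427))]
40 [299, 305, 320, 322, 329, 332, 358, 361]
60 [299, 305, 319, 322, 326, 329, 332, 358, 360]
80 [300, 306, 319, 322, 326, 329, 332, 358, 360]
100 [301, 306, 319, 322, 325, 328, 332, 357, 360]
115 [301, 306, 321, 325, 328, 330, 357, 359]
lid edges [(np.float64(-17.26977922023982), np.float64(40.4256455450274)), (np.float64(43.35549059008328), np.float64(40.5771690252444)), (np.float64(-17.36203852519223), np.float64(-41.450376145716554)), (np.float64(44.618111140687745), np.float64(-41.34275591802573))]
hinge end [(np.float64(10.418418744347424), np.float64(-103.49758329297576))]
side [330.4583 197.4583] [10 11  2 13 24] pred th 90/95/85 [array([324.4212, 197.619 ]), array([327.6989, 197.5193]), array([330.9695, 197.6633])]
```

The pile slid about 13 mm as the gripped bar resisted turning, so the handle is now about 5° short of upright (bar at n = 4.8 mm, hinge and lid centre at n ≈ 13 mm). I finish with a light push from shut fingers, which puts no twist on the bar.

```bash
python3 - <<'E'
from h import *
R=ori(0);B=np.r_[b,0]+.004*d
ctrl.command_gripper(0)
Q=lambda x,z:B+x*n+z*Z
ctrl.goto(Q(-.030,.20),R)
ctrl.move_l(Q(-.030,.107),vel=.1,contact_N=6)
f0=ctrl.current_contact_force()
for x in np.arange(-.028,.0005,.002):
    r=ctrl.move_l(Q(x,.107),vel=.015,contact_N=4.5)
    f=ctrl.current_contact_force()-f0
    print(round(x*1e3),r,np.array([f@n,f@d,f[2]]))
    if r or abs(f@n)>5: break
p=ctrl.current_tool_pos();print((p-B)@n,p[2])
ctrl.move_l(p-.01*n,vel=.03); ctrl.move_l(p-.01*n+.1*Z,vel=.15)
ctrl.goto(bar(90)+.14*Z-.12*d,R)
w=ctrl.read_camera("wrist");c=cam("wrist");cv2.imwrite("pics/w8.png",w);s=ctrl.read_camera("side");cv2.imwrite("pics/s8.png",s)
sub=w[20:125,295:365].max(2)
k,l,st,ce=cv2.connectedComponentsWithStats((sub<60).astype(np.uint8));i=1+st[1:,4].argmax();g=ce[i]+[295,20]
nn=lambda px,z:[(round((q[:2]-b)@n[:2]*1e3,1),round((q[:2]-b)@d[:2]*1e3,1)) for q in toplane(px,z,c)]
print("bar",g,st[i],nn([g],.116))
for row in (40,70,100):
    gr=np.abs(np.diff(cv2.GaussianBlur(w,(3,3),0)[row].astype(int).sum(1)))
    xs=[x+.5 for x in range(295,375) if gr[x]>25 and gr[x]>=gr[x-1] and gr[x]>=gr[x+1]]
    print(row,list(zip(xs,[a[0] for a in nn([(x,row) for x in xs],.081)])))
print(ctrl.current_t())
f=lambda i,sz:cv2.resize(i,sz,interpolation=cv2.INTER_CUBIC)
cv2.imwrite("pics/fin2.png",np.hstack([f(w[20:230,220:420],(400,420)),f(s[150:255,280:380],(400,420))]))
E
```

```text
-28 False [-0.3735 -0.8145 -0.1772]
-26 False [-0.4245 -0.1558 -0.5952]
-24 False [ 0.4057 -0.2772  0.7367]
-22 False [ 0.0367 -0.2581  0.7607]
-20 False [-0.2515  0.2822  0.8461]
-18 False [ 0.0452 -1.4408  0.0478]
-16 False [-0.4663 -0.3217  1.5331]
-14 False [-0.1028 -0.6333 -0.6819]
-12 False [ 0.5498  0.4708 -0.0559]
-10 False [-0.2935 -0.1167 -0.4535]
-8 False [0.7007 0.1939 0.2491]
-6 False [ 0.5553 -0.5014 -0.14  ]
-4 False [-0.2394  0.506  -0.15  ]
-2 False [ 0.456  -0.4711 -0.1026]
0 False [-2.8919 -0.2702  1.6048]
-0.00023089202569992947 0.1069494853481173
bar [330.3177  67.3791] [ 34  11   4  79 277] [(np.float64(10.0), np.float64(3.9))]
40 [(298.5, np.float64(-24.5)), (303.5, np.float64(-18.9)), (325.5, np.float64(5.6)), (328.5, np.float64(9.0)), (331.5, np.float64(12.3)), (337.5, np.float64(19.0)), (357.5, np.float64(41.4)), (360.5, np.float64(44.7))]
70 [(298.5, np.float64(-24.9)), (304.5, np.float64(-18.1)), (324.5, np.float64(4.6)), (328.5, np.float64(9.2)), (331.5, np.float64(12.6)), (337.5, np.float64(19.4)), (357.5, np.float64(42.2)), (359.5, np.float64(44.5))]
100 [(299.5, np.float64(-24.3)), (305.5, np.float64(-17.3)), (325.5, np.float64(5.9)), (328.5, np.float64(9.4)), (331.5, np.float64(12.9)), (334.5, np.float64(16.4)), (337.5, np.float64(19.8)), (356.5, np.float64(41.9)), (358.5, np.float64(44.2))]
38.9333
```

```bash
python3 - <<'E'
from h import *
R=ori(0);B=np.r_[b,0]+.004*d
Q=lambda x,z:B+x*n+z*Z
ctrl.goto(Q(-.012,.18),R)
ctrl.move_l(Q(-.012,.107),vel=.12,contact_N=6)
f0=ctrl.current_contact_force()
ctrl.move_l(Q(-.001,.107),vel=.03)
for x in np.arange(.0,.0165,.0015):
    r=ctrl.move_l(Q(x,.107),vel=.015,contact_N=5.5)
    f=ctrl.current_contact_force()-f0
    print(round(x*1e3,1),r,np.array([f@n,f@d,f[2]]))
    if r or abs(f@n)>6: break
p=ctrl.current_tool_pos();print((p-B)@n,p[2])
ctrl.move_l(p-.01*n,vel=.04); ctrl.move_l(p-.01*n+.07*Z,vel=.15)
ctrl.goto(bar(90)+.14*Z-.12*d,R)
w=ctrl.read_camera("wrist");c=cam("wrist");cv2.imwrite("pics/w9.png",w);s=ctrl.read_camera("side");cv2.imwrite("pics/s9.png",s)
sub=w[20:125,295:365].max(2)
k,l,st,ce=cv2.connectedComponentsWithStats((sub<60).astype(np.uint8));i=1+st[1:,4].argmax();g=ce[i]+[295,20]
nn=lambda px,z:[(round((q[:2]-b)@n[:2]*1e3,1),round((q[:2]-b)@d[:2]*1e3,1)) for q in toplane(px,z,c)]
print("bar",g,st[i],nn([g],.116))
for row in (40,70,100):
    gr=np.abs(np.diff(cv2.GaussianBlur(w,(3,3),0)[row].astype(int).sum(1)))
    xs=[x+.5 for x in range(295,375) if gr[x]>25 and gr[x]>=gr[x-1] and gr[x]>=gr[x+1]]
    print(row,[(x,float(a[0])) for x,a in zip(xs,nn([(x,row) for x in xs],.081))])
print(ctrl.current_t())
f=lambda i,sz:cv2.resize(i,sz,interpolation=cv2.INTER_CUBIC)
cv2.imwrite("pics/fin3.png",np.hstack([f(w[20:230,220:420],(400,420)),f(s[150:255,280:380],(400,420))]))
E
```

```text
0.0 False [-2.5848 -0.1982  1.1197]
1.5 False [-2.8418  0.3479  2.7019]
3.0 False [-3.0441 -0.3622  1.1576]
4.5 False [-2.7318 -0.2233  1.4033]
6.0 False [-2.3889  0.0149  1.914 ]
7.5 False [-3.5344  0.2247  1.3778]
9.0 False [-2.3273 -0.4396  1.9265]
10.5 False [-4.121  -0.7019  2.526 ]
12.0 False [-2.4345  0.1423  1.6788]
13.5 False [-2.6934  0.0165  1.7525]
15.0 False [-2.9505 -0.1092  1.1352]
0.015104034998425764 0.10699130343362717
bar [332.5551  68.2225] [ 34  12   9  78 454] [(np.float64(12.2), np.float64(3.3))]
40 [(298.5, -24.6), (303.5, -19.0), (325.5, 5.5), (328.5, 8.9), (331.5, 12.2), (337.5, 18.9), (357.5, 41.2), (359.5, 43.5)]
70 [(298.5, -25.0), (303.5, -19.3), (324.5, 4.6), (328.5, 9.1), (331.5, 12.5), (334.5, 15.9), (337.5, 19.3), (356.5, 40.9), (359.5, 44.3)]
100 [(298.5, -25.5), (304.5, -18.5), (325.5, 5.8), (328.5, 9.3), (331.5, 12.8), (334.5, 16.3), (337.5, 19.8), (356.5, 41.8), (358.5, 44.1)]
45.35
```

View pics/fin3.png

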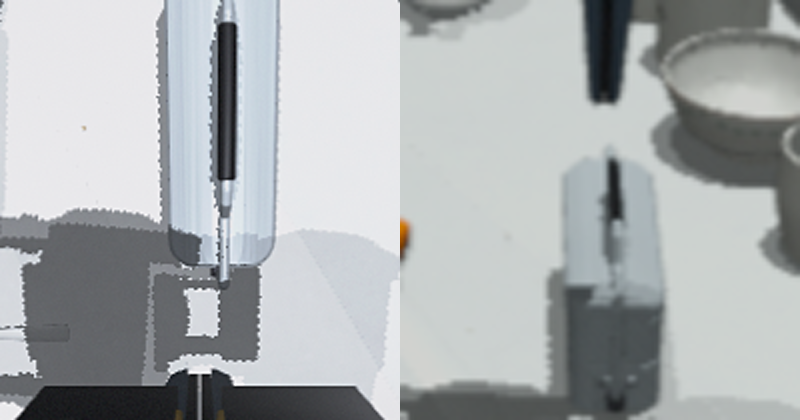

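The wrist view shows the grip (332.6,68) above the lid's centre line (edges at columns 304 and 359). The second push carried 15 mm past contact at about 2.7 N. The bar came back to the same pixels, so the handle is at its stop and the pile only rocked. I triangulate once more before handing in.

```bash
python3 - <<'E'
from h import *
from scipy.optimize import least_squares
c=cam("wrist");cs=cam("side");s=cv2.imread("pics/s9.png")
def dark(im,r0,r1,c0,c1):
    k,l,st,ce=cv2.connectedComponentsWithStats((im[r0:r1,c0:c1].max(2)<60).astype(np.uint8));i=1+st[1:,4].argmax();return ce[i]+[c0,r0]
for nm in (8,9):
    w=cv2.imread(f"pics/w{nm}.png");print(nm,w[70,322:344].max(1))
gs=dark(s,180,212,320,345);gw=np.array([333.,68.2])
r=least_squares(lambda P:np.r_[project(P,c)[0]-gw,project(P,cs)[0]-gs],bar(90));P=r.x
print("side px",gs,"bar n,d,z",(P[:2]-b)@n[:2],(P[:2]-b)@d[:2],P[2],r.fun)
q=toplane([(304,70),(358.7,70)],.081,c);print("lid n",(q[:,:2]-b)@n[:2])
for r0 in (40,100):print(r0,[int(v) for v in cv2.imread("pics/w9.png")[r0,298:308].max(1)],[int(v) for v in cv2.imread("pics/w9.png")[r0,352:364].max(1)])
s0=cv2.imread("pics/side0.png").astype(int)
for nme,(y0,y1,x0,x1) in dict(mug=(178,220,372,412),bowl=(155,190,343,370),spoon=(258,274,228,292)).items(): print(nme,np.abs(s0[y0:y1,x0:x1]-s[y0:y1,x0:x1]).mean())
E
```

```text
8 [230 230 224 118 130 137 119  18  34  43  56  81  79  62  32  39 142 223
 223 236 232 223]
9 [230 230 225 122 135 142 127  19  26  42  57  79  82  62  37  41 142 223
 224 234 227 225]
side px [333.125  198.2917] bar n,d,z 0.01298077039695856 0.0045506407597499824 0.11091002878235587 [ 0.2207  0.0072 -0.5591  0.0078]
lid n [-0.0189  0.0433]
40 [242, 154, 141, 142, 148, 140, 225, 220, 220, 218] [222, 221, 221, 222, 225, 221, 182, 204, 233, 236, 235, 234]
100 [237, 133, 142, 145, 146, 144, 150, 217, 216, 217] [218, 219, 222, 223, 216, 174, 186, 224, 236, 235, 235, 235]
mug 5.4886904761904765
bowl 5.77989417989418
spoon 50.5048828125
```

The second push left the bar's pixels identical, and the bar is within 1 mm of the lid's centre line, so it is upright. The teaspoon's pixels differ, probably from the arm's shadow. I move the arm away and check.

```bash
python3 - <<'E'
from h import *
ctrl.movej([64.83,28.281,77.091,0,74.628,-5.472])
s=ctrl.read_camera("side").astype(int);a=ctrl.read_camera("scene").astype(int)
s0=cv2.imread("pics/side0.png").astype(int);a0=cv2.imread("pics/scene0.png").astype(int)
for nme,(y0,y1,x0,x1) in dict(mug=(178,220,372,412),bowl=(155,190,343,370),spoon=(258,274,228,292)).items(): print(nme,np.abs(s0[y0:y1,x0:x1]-s[y0:y1,x0:x1]).mean())
print("scene spoon",np.abs(a0-a)[262:292,286:334].mean())
print(ctrl.current_t(),ctrl.current_contact_force())
E
```

```text
mug 1.1694444444444445
bowl 1.2423280423280423
spoon 1.5055338541666667
scene spoon 1.566898148148148
48.2417 [ 0.5069 -0.3937  1.0953]
```

```bash
python3 -c "
from bench import ctrl
print(ctrl.sign_off())"
```

```text
the job is handed in; nothing more can be done
None
```

I handed the job in at 48 s of the 64 s allowed: tray and lid are seated, the handle is upright at its stop, the mug, bowl and teaspoon have not moved, the pile slid about 13 mm while I raised the handle, and I viewed 11 pictures against the limit of 10.

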